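# Gauge the spacer pins and sort them

## Task

Sort the two brass spacer pins by length, one at a time: lower the pin lengthwise into the slot of the length gauge until it either drops in to the slot's floor or rests level across the two end jaws, then lay it flat in its tray, the blue one if it fits the slot and the yellow one if it is too long, before you gauge the other pin. Either pin may go first; leave the other things on the bench where they are.

Things in the scene. Friction and masses are not known exactly. Their poses are not given: they have to be found in the camera images.
- pin_a: square brass spacer pin, 20 x 20 mm in section, dark tapped end holes, lying flat on the bench, about 0.2 kg. One of pin_a and pin_b is 90 mm long, the other 110 mm; the gauge, or a picture, shows which is which. Origin at the very centre (10 mm above what it lies on), x along its length
- pin_b: square brass spacer pin, 20 x 20 mm in section, dark tapped end holes, lying flat on the bench, about 0.2 kg. One of pin_a and pin_b is 90 mm long, the other 110 mm; the gauge, or a picture, shows which is which. Origin at the very centre (10 mm above what it lies on), x along its length
- gauge: fixed length gauge, origin at the centre of its underside, z up: dark steel base 150 mm (x) x 70 mm (y), 10 mm high, an aluminium jaw at each end of x. The slot between the jaws runs along x: 98 mm long, floor 10 mm up, jaw tops 26 mm up. A 90 mm pin drops to the floor, a 110 mm pin stays across the jaws
- gauge_slot (a point): centre of the gauge slot's floor, axes as the gauge's. Teal cheeks as high as the jaws, from 31 to 49 mm along x either way, leave 27 mm of width there; between them the middle 62 mm is open to both sides, so fingers holding a pin across its middle can go down with it
- tray_short: fixed shallow open blue compartment tray for the 90 mm pins, 160 mm (x) x 130 mm (y) outside, 25 mm high, walls and floor 4 mm thick, a black bar 90 mm long painted along x on its floor. Origin at the centre of its underside, z up; the trays swap sides of the bench
- tray_long: fixed shallow open yellow compartment tray for the 110 mm pins, 160 mm (x) x 130 mm (y) outside, 25 mm high, walls and floor 4 mm thick, a black bar 110 mm long painted along x on its floor. Origin at the centre of its underside, z up; the trays swap sides of the bench
- mould_frame: bystander, loose: aluminium mould frame 90 x 80 x 30 mm with a pink rubber mould, origin at the centre of its underside
- mould_press: bystander, loose: white block 80 x 90 x 35 mm with an 85 mm wooden handle to its -x, origin at the centre of the block's underside
- spatula: bystander, loose: spatula 200 mm long lying along its x, origin on its underside
- brush: bystander, loose: brush 180 mm long lying along its x, origin on its underside
- bottle: bystander, loose: white bottle 52 mm across, 130 mm tall, origin at the centre of its underside

How it is judged:
On the way, in this order (a step that is already met when the one before it is completed fails the run):
1. one of the pins is tried in the gauge: the 90 mm pin down on the slot's floor, or the 110 mm pin resting level across both jaws, in line with the slot (((x of pin_b in the frame of gauge between -0.007 and 0.007 m and y of pin_b in the frame of gauge between -0.006 and 0.006 m and z of pin_b in the frame of gauge between 0.014 and 0.0235 m and angle between pin_b's own x axis and vertical above 1.47 rad) or (x of pin_a in the frame of gauge between -0.012 and 0.012 m and y of pin_a in the frame of gauge between -0.014 and 0.014 m and z of pin_a in the frame of gauge between 0.031 and 0.039 m and angle between pin_a's own x axis and vertical above 1.45 rad and angle between the x axis of pin_a and the x axis of gauge, either way round below 0.17 rad and contact force between pin_a and gauge above 0.3 N))), for 0.2 s.
2. the other pin is tried in the gauge in the same way while the first lies flat in its own tray (((x of pin_b in the frame of gauge between -0.007 and 0.007 m and y of pin_b in the frame of gauge between -0.006 and 0.006 m and z of pin_b in the frame of gauge between 0.014 and 0.0235 m and angle between pin_b's own x axis and vertical above 1.47 rad and x of pin_a in the frame of tray_long between -0.072 and 0.072 m and y of pin_a in the frame of tray_long between -0.057 and 0.057 m and z of pin_a in the frame of tray_long between 0.008 and 0.019 m and angle between pin_a's own x axis and vertical above 1.45 rad) or (x of pin_a in the frame of gauge between -0.012 and 0.012 m and y of pin_a in the frame of gauge between -0.014 and 0.014 m and z of pin_a in the frame of gauge between 0.031 and 0.039 m and angle between each of pin_a, pin_b's own x axis and vertical above 1.45 rad and angle between the x axis of pin_a and the x axis of gauge, either way round below 0.17 rad and contact force between pin_a and gauge above 0.3 N and x of pin_b in the frame of tray_short between -0.072 and 0.072 m and y of pin_b in the frame of tray_short between -0.057 and 0.057 m and z of pin_b in the frame of tray_short between 0.008 and 0.019 m))), for 0.2 s.
At the end, for the whole second after the job is handed in: The 90 mm pin lies flat on the floor of the blue tray and the 110 mm pin flat on the floor of the yellow tray (centres inside the walls, within about 7 degrees of level), both at rest (x of pin_b in the frame of tray_short between -0.072 and 0.072 m and y of pin_b in the frame of tray_short between -0.057 and 0.057 m and z of pin_b in the frame of tray_short between 0.008 and 0.019 m and angle between each of pin_b, pin_a's own x axis and vertical above 1.45 rad and x of pin_a in the frame of tray_long between -0.072 and 0.072 m and y of pin_a in the frame of tray_long between -0.057 and 0.057 m and z of pin_a in the frame of tray_long between 0.008 and 0.019 m and linear speed of each of pin_b, pin_a below 0.02 m/s); the robot touches nothing.
It fails at once if another thing on the bench (mould frame, mould press, spatula, brush or bottle) is pushed more than 25 mm or the bottle tipped (distance of any of mould_frame, mould_press, spatula, brush, bottle from where it was at the start of the episode above 0.025 m or angle between bottle's own z axis and vertical above 0.5 rad).
It also fails if it takes over 69 s, if anything falls off the work surface, if the arm or the gripper's body presses on something with over 40 N, if the wrist force passes 120 N, or if a joint passes its speed limit or range.

## Robot

A 6-joint arm with a two-finger parallel gripper is mounted at the origin on the work surface. World frame = base frame: x ahead of the robot, y to its left, z up, the work surface at z = 0. Lengths are in m, angles in rad, forces in N, time in s.
With the tool pointing down it reaches from about 0.3 to 0.875 m from the base axis. Payload 6.4 kg.
Tool frame: the origin (TCP) lies on the centre line of the jaws, within the pads' length; the fingertips stand 19 mm ahead of it and the grasp point (between the pads) is the TCP (ctrl.tcp_to_tips is the distance from the TCP to the fingertips, in m); x points along the fingers, y is the direction in which the jaws open and shut, and the axes are right-handed (so a half turn about x gives the same grasp; the last joint's range is limited). The gripper opens to 85 mm and grips with 20 to 120 N. Pads are 22 mm wide; open, the fingers measure 114 mm over their backs; the gripper's body (76 mm by 85 mm) begins 54 mm behind the grasp point. The pads swing forward as they close: fully open they stand 13 mm farther back than shut.
Start: joints at [1.01, 0.181, 1.607, -0, 1.354, -0.206], TCP at [0.2, 0.539, 0.25] pointing down, gripper open.
Joint ranges: [-2.99, 2.99], [-0.89, 2.07], [0.3, 2.58], [-1.14, 4.28], [0, 2.63], [-3.12, 3.12]. Speed limits (rad/s): [2.57, 2.57, 3.01, 3.14, 3.14, 3.14].

## Interface

Orientations are given as [roll, pitch, yaw] about the fixed x, y, z axes, in that order (R = Rz(yaw) Ry(pitch) Rx(roll)).
In Python, from plant import ctrl gives the robot as it stands.
- The arm moves only by the tool apply_moves, never from a script. Its argument "motion" is a list that holds one entry, the list of rows, each a list of 7 numbers: the turn, a rotation vector about the tool's x, y, z in rad, then the shift along the tool's x, y, z in cm, then the closure in counts, from 0 (fully open) to 255 (shut). In form: [[[rx, ry, rz, dx, dy, dz, grip], ...]]. A call has 1 to 20 rows; each row shifts and turns the pose as measured when the row begins, along the tool's axes as they then stand; what a row does not reach is not made up. A row lasts 1/12 s, in which the tool goes at most 41.7 mm and 7.16 degrees, less where a joint would pass 70% of its speed; a pose out of reach is approached as far as the arm can. A call with a gripper value outside its range is refused whole. The fingers move at their own pace and stop on an object; "grip_force" is the grip in N (left out, the last holds). Time passes only in rows, so rows that do not move let the fingers close. It gives the time, the measured TCP pose, the force and the opening at its end, in the units of the state.
- ctrl.get_state(): the state, without advancing time (a new reading comes with each control period).
- ctrl.snapshot(name): name is "side" or "top" or "wrist"; returns (picture, depth): 384x512x3 uint8, blue, green, red; 384x512 float32, m along the optical axis (not along the pixel's ray), 0 where there is no reading.
- ctrl.calibration(name): a dict with "camera_matrix" (3x3 intrinsics, pixels), "rvec" (rotation vector, rad) and "tvec" (3), from world to camera coordinates, as OpenCV has them. Camera axes: x right, y down, z forward; pixel columns grow to the right and rows downward; lengths in m; the calibration is good to about 2 mm. A picture is of the moment at which its call begins: read the wrist's pose just before it. calibration takes no time and is no camera call; for the wrist camera it gives the pose at the moment of the call.
- ctrl.hand_in(): hands the job in, once; it reports no verdict.
The state is a dict: "t": time; "q": joint angles; "joint_velocities": joint speeds; "joint_efforts": joint torques, N m; "tcp_pos": TCP position; "ee_rot": TCP orientation; "wrist_force": force on the tool from outside, world axes, zero at the start; "ft_torque": the same for the moment, N m; "opening": finger opening in m.
Only numpy, scipy, OpenCV 4.12 (cv2) and the standard library are available. Lean on these libraries where they do the work, as an engineer would, in place of code of your own. Each camera call takes 0.05 s, during which the arm holds its last target.

## Working session

There is one attempt and no reset: what is moved stays moved. The work goes in short steps, Python scripts to look and compute and a tool call to move; the robot and the scene stay as the last step left them, time stands still between calls to the robot, and variables do not carry over. Pictures are saved under pics/ and viewed, and the job is handed in when it is done.

Besides the shell and the picture viewer there is one more tool, called after "Call:" as name(argument=value, ...) on one line, values as JSON. apply_moves: Moves the arm, as the interface text tells. Its arguments: {"type":"object","properties":{"motion":{"type":"array"},"grip_force":{"type":"number"}},"required":["motion"]}

```bash
mkdir -p pics; ls
python3 - <<'E'
from plant import ctrl
import cv2,numpy as np
s=ctrl.get_state();print(s)
for n in ("top","side","wrist"):
    im,d=ctrl.snapshot(n);cv2.imwrite(f"pics/{n}0.png",im);np.save(f"pics/{n}0.npy",d)
    c=ctrl.calibration(n);print(n,c)
print(ctrl.tcp_to_tips)
E
```

```text
pics
{'t': 0.0, 'q': array([ 1.00968825e+00,  1.81545890e-01,  1.60797964e+00,  1.12836955e-05,
        1.35380834e+00, -2.06253491e-01]), 'joint_velocities': array([ 0.00139866,  0.00111461,  0.00013135, -0.00107889, -0.00104031,
        0.0011851 ]), 'joint_efforts': array([-3.11750264e-04, -4.44854236e+01, -3.51347852e+01, -2.28974686e-04,
        8.62399262e-03,  8.33200772e-06]), 'tcp_pos': array([0.19946508, 0.53875268, 0.24939511]), 'ee_rot': array([-1.78337569,  1.56905508, -2.13823271]), 'wrist_force': array([ 0.52827485, -0.20626863, -0.25079094]), 'ft_torque': array([ 0.05414631, -0.00681557, -0.00422606]), 'opening': 0.0851679115010217}
top {'camera_matrix': array([[360.6509832 ,   0.        , 257.72005506],
       [  0.        , 360.6509832 , 187.95009753],
       [  0.        ,   0.        ,   1.        ]]), 'rvec': array([ 2.08174478, -2.13022757,  0.22807213]), 'tvec': array([0.00644786, 0.53439122, 1.20378079])}
side {'camera_matrix': array([[409.08659137,   0.        , 254.31960808],
       [  0.        , 409.08659137, 198.74192374],
       [  0.        ,   0.        ,   1.        ]]), 'rvec': array([ 0.12459129, -2.68712597,  1.58339025]), 'tvec': array([0.53104108, 0.06664737, 1.07459699])}
wrist {'camera_matrix': array([[271.91168333,   0.        , 258.50353705],
       [  0.        , 271.91168333, 191.72342653],
       [  0.        ,   0.        ,   1.        ]]), 'rvec': array([-2.36647464, -1.64801774, -0.24736142]), 'tvec': array([-0.57404174, -0.0383429 ,  0.37968317])}
0.019
```

View pics/top0.png

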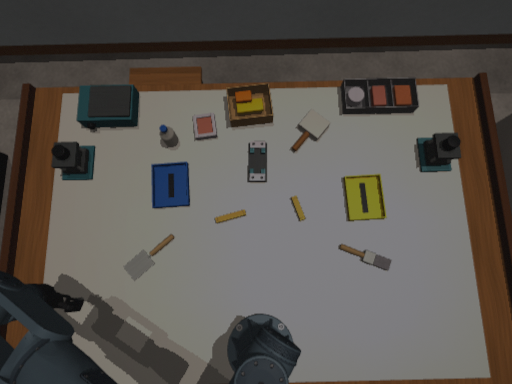

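View pics/side0.png

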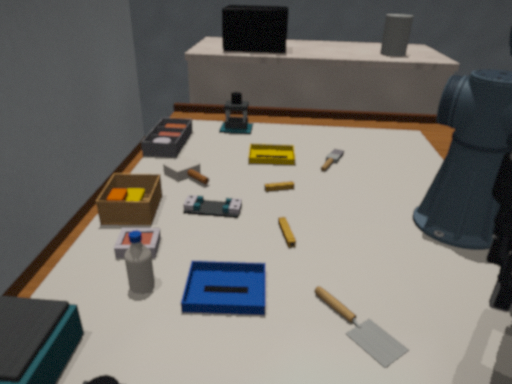

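View pics/wrist0.png

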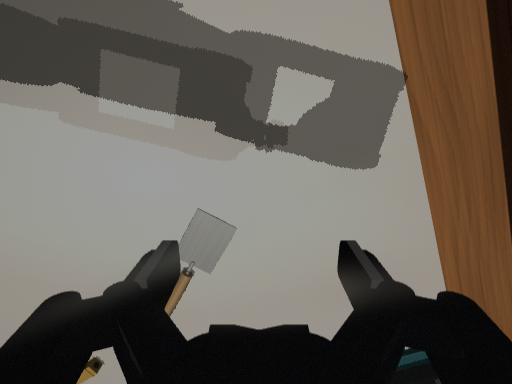

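The top picture shows the gauge at about (257,162), the left pin at (230,216), the right pin at (298,208), the blue tray at (171,185) and the yellow tray at (364,198). I'll measure these next.

```bash
cat > h.py <<'E'
import cv2,numpy as np
from plant import ctrl
def ray(n,uv,z,cal=None):
    c=cal or ctrl.calibration(n)
    R,_=cv2.Rodrigues(np.array(c["rvec"]));t=np.array(c["tvec"]).reshape(3);K=c["camera_matrix"]
    uv=np.atleast_2d(np.array(uv,float))
    d=np.c_[uv,np.ones(len(uv))]@np.linalg.inv(K).T@R
    o=-R.T@t
    s=(z-o[2])/d[:,2]
    return o+s[:,None]*d
def box(n,mask,z,cal=None):
    """min area rect in world of largest contour"""
    cs,_=cv2.findContours(mask.astype(np.uint8),cv2.RETR_EXTERNAL,cv2.CHAIN_APPROX_NONE)
    out=[]
    for c in cs:
        if cv2.contourArea(c)<60: continue
        m=np.zeros_like(mask,np.uint8);cv2.drawContours(m,[c],-1,1,-1)
        ys,xs=np.nonzero(m)
        P=ray(n,np.c_[xs,ys],z,cal)[:,:2]
        r=cv2.minAreaRect((P*1000).astype(np.float32))
        mu=P.mean(0);w,V=np.linalg.eigh(np.cov((P-mu).T))
        v=V[:,1];out.append((np.c_[xs,ys].mean(0).round(1),mu.round(4),"len,wid %.1f %.1f"%tuple(np.sqrt(12*w[::-1])*1000),"yaw %.3f"%(np.arctan(v[1]/v[0])),[np.round(x,1) for x in r[1]],"area%d"%len(xs)))
    return out
E
python3 - <<'E'
from h import *
im=cv2.imread("pics/top0.png");hsv=cv2.cvtColor(im,cv2.COLOR_BGR2HSV)
big=cv2.resize(im[130:230,130:400],None,fx=2.9,fy=2.9,interpolation=cv2.INTER_NEAREST);cv2.imwrite("pics/topz.png",big)
g=lambda lo,hi:cv2.inRange(hsv,lo,hi)>0
m=g((14,120,90),(28,255,255));m[:180]=0;m[235:]=0
for o in box("top",m,.02):print("pin/yel",o)
m=g((28,150,80),(35,255,255));m[:160]=0
for o in box("top",m,.02):print("ytray",o)
m=g((105,150,40),(125,255,255))
for o in box("top",m,.02):print("btray",o)
for p in [(230,216),(298,208),(352,180),(155,170)]:print(p,hsv[p[1],p[0]])
E
```

```text
pin/yel (array([230.1, 216. ]), array([0.4434, 0.0945]), 'len,wid 107.5 18.4', 'yaw -1.316', [np.float64(18.2), np.float64(107.2)], 'area156')
pin/yel (array([297.9, 207.7]), array([ 0.4674, -0.1473]), 'len,wid 87.1 18.3', 'yaw 0.326', [np.float64(86.0), np.float64(18.1)], 'area124')
ytray (array([362.7, 198.7]), array([ 0.495 , -0.3808]), 'len,wid 148.4 113.8', 'yaw 0.056', [np.float64(156.4), np.float64(114.1)], 'area1291')
btray (array([170.3, 184.8]), array([0.5622, 0.3102]), 'len,wid 158.9 128.7', 'yaw 0.047', [np.float64(159.1), np.float64(129.7)], 'area1523')
(230, 216) [ 20 169 127]
(298, 208) [ 22 167 127]
(352, 180) [ 29 191 127]
(155, 170) [109 181  93]
```

View pics/topz.png

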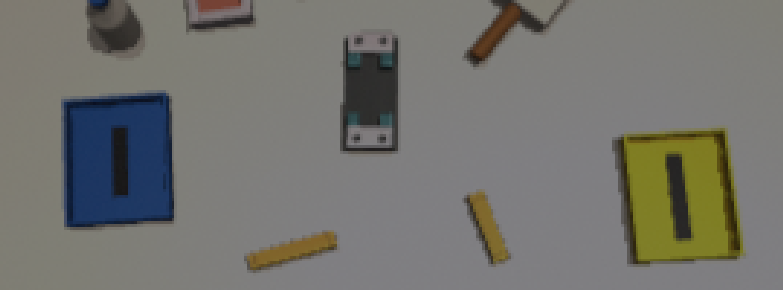

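Run:
```python
from h import *
im=cv2.imread("pics/top0.png");hsv=cv2.cvtColor(im,cv2.COLOR_BGR2HSV)
# bars
for nm,(x0,x1,y0,y1) in dict(blue=(163,180,172,198),yel=(357,372,181,214)).items():
    m=np.zeros(im.shape[:2],bool);m[y0:y1,x0:x1]=(hsv[y0:y1,x0:x1,2]<65)&(hsv[y0:y1,x0:x1,1]<130)
    for o in box("top",m,.004):print(nm,o)
# gauge whites and base
d=np.load("pics/top0.npy")
m=np.zeros(im.shape[:2],bool);m[138:186,244:272]=hsv[138:186,244:272,2]<75
for o in box("top",m,.01):print("gdark",o)
print(hsv[138:186:2,258])
# teal
m=np.zeros(im.shape[:2],bool);m[138:186,244:272]=cv2.inRange(hsv,(78,50,30),(95,255,255))[138:186,244:272]>0
ys,xs=np.nonzero(m);P=ray("top",np.c_[xs,ys],.026);print("teal",P.mean(0),len(P))
k=cv2.kmeans(P[:,:2].astype(np.float32),4,None,(3,50,1e-5),10,cv2.KMEANS_PP_CENTERS);print(k[2], np.bincount(k[1].ravel()), k[2].mean(0))
```

```text
blue (array([170.9, 185.2]), array([0.5641, 0.3116]), 'len,wid 85.9 17.7', 'yaw 0.043', [np.float64(83.6), np.float64(14.7)], 'area112')
yel (array([363.4, 197.1]), array([ 0.5034, -0.3885]), 'len,wid 107.1 17.0', 'yaw 0.036', [np.float64(104.2), np.float64(16.7)], 'area135')
gdark (array([257.3, 164.8]), array([ 0.6328, -0.0063]), 'len,wid 131.6 69.2', 'yaw -0.063', [np.float64(67.0), np.float64(146.4)], 'area623')
[[ 26  14 127]
 [ 24  11 116]
 [174  20 126]
 [177  18 127]
 [170  12 126]
 [  0  19  41]
 [ 15  11  46]
 [ 30   6  45]
 [ 30  11  47]
 [ 30   6  46]
 [ 45  11  46]
 [ 30   6  46]
 [ 30   6  46]
 [ 30   6  46]
 [ 30   5  47]
 [ 30  11  46]
 [ 20  16  48]
 [ 15  11  47]
 [173   9 119]
 [165   8 127]
 [150   4 126]
 [150   3  93]
 [ 18  33  93]
 [  0   0 127]]
teal [ 0.64800887 -0.00496408  0.026     ] 77
[[ 0.60594714 -0.0247003 ]
 [ 0.6835311  -0.027814  ]
 [ 0.6848914   0.01374198]
 [ 0.6074774   0.01611123]] [16 21 20 20] [ 0.6454618  -0.00566527]
```

```bash
cat >> h.py <<'E'
from scipy.spatial.transform import Rotation as Ro
def Rt():
    return Ro.from_euler("xyz",ctrl.get_state()["ee_rot"]).as_matrix()
def go(pos,yaw):
    """tool down, jaws opening along yaw+90deg (pin along yaw); returns turn, shift cm in current tool axes"""
    s=ctrl.get_state();R=Rt();p=np.array(s["tcp_pos"])
    best=None
    for k in (0,1):
        a=yaw+np.pi/2+np.pi*k
        x=np.array([0,0,-1.]);y=np.array([np.cos(a),np.sin(a),0]);z=np.cross(x,y)
        T=np.c_[x,y,z];rv=Ro.from_matrix(R.T@T).as_rotvec()
        if best is None or np.linalg.norm(rv)<np.linalg.norm(best):best=rv
    ya=np.arctan2(R[1,1],R[0,1])
    print("t %.2f pos"%s["t"],p.round(4),"y-axis yaw %.3f"%ya,"q6 %.2f"%s["q"][5],"open %.4f"%s["opening"],"F",np.round(s["wrist_force"],1))
    print("TURN",best.round(4),"SHIFT cm",(R.T@(np.array(pos)-p)*100).round(2))
E
python3 - <<'E'
from h import *
R=Rt();print(R.round(3))
c=ctrl.calibration("wrist");Rc,_=cv2.Rodrigues(c["rvec"]);o=-Rc.T@c["tvec"]
print("cam pos in tool",R.T@(o-ctrl.get_state()["tcp_pos"]),"cam z in tool",R.T@Rc.T@[0,0,1],"cam x",R.T@Rc.T@[1,0,0])
go([.467,-.147,.12],.326)
E
```

```text
[[-0.001  0.347  0.938]
 [-0.001  0.938 -0.347]
 [-1.    -0.001 -0.   ]]
cam pos in tool [-1.23441930e-01 -1.22366239e-04 -7.58724306e-02] cam z in tool [ 9.55140653e-01 -2.48194342e-04  2.96152446e-01] cam x [ 3.65350670e-04  9.99999875e-01 -3.40253702e-04]
t 0.15 pos [0.1995 0.5389 0.2496] y-axis yaw 1.216 q6 -0.21 open 0.0856 F [ 0.3  0.5 -0.4]
TURN [-0.6808 -0.0007  0.0012] SHIFT cm [ 13.02 -55.01  48.91]
```

Call:
apply_moves(motion=[[[-0.108,0,0,0,0,0,0],[-0.108,0,0,0,0,0,0],[-0.108,0,0,0,0,0,0],[0,0,0,0,-3,2.5,0],[0,0,0,0,-3,2.5,0],[0,0,0,0,-3,2.5,0],[0,0,0,0,-3,2.5,0],[0,0,0,0,-3,2.5,0],[0,0,0,0,-3,2.5,0],[0,0,0,0,-3,2.5,0],[0,0,0,0,-3,2.5,0],[0,0,0,0,-3,2.5,0],[0,0,0,0,-3,2.5,0],[0,0,0,0,-3,2.5,0],[0,0,0,0,-3,2.5,0],[0,0,0,0,-3,2.5,0],[0,0,0,0,-3,2.5,0],[0,0,0,0,-3,2.5,0],[0,0,0,0,-3,2.5,0],[0,0,0,0,-3,2.5,0]]])

```text
t: 1.82
tcp_pos: [0.6288, 0.0049, 0.2434]
ee_rot: [-2.929, 1.563, -2.929]
wrist_force: [1.0, 0.9, 0.2]
opening: 0.0849
```

Run:
```python
from h import *
go([.645,-.0057,.2],-.032)
```

```text
t 1.82 pos [0.6288 0.0049 0.2434] y-axis yaw 1.571 q6 -1.75 open 0.0849 F [1.  0.9 0.2]
TURN [ 0.032  -0.0075  0.0018] SHIFT cm [ 4.33 -1.05  1.65]
```

Call:
apply_moves(motion=[[[0.032,-0.007,0,2.2,-0.5,0.8,0],[0,0,0,2.1,-0.5,0.8,0],[0,0,0,0,0,0,0],[0,0,0,0,0,0,0]]])

```text
t: 2.15
tcp_pos: [0.6497, -0.016, 0.1982]
ee_rot: [-1.097, 1.566, -1.141]
wrist_force: [0.8, -0.4, 0.8]
opening: 0.0854
```

Run:
```python
from h import *
go([.645,-.0057,.2],-.032)
c=ctrl.calibration("wrist");im,d=ctrl.snapshot("wrist");cv2.imwrite("pics/w1.png",im);np.save("pics/w1.npy",d)
np.savez("pics/w1c.npz",**c);print(ctrl.get_state()["joint_velocities"].round(3))
```

```text
t 2.15 pos [ 0.6497 -0.016   0.1982] y-axis yaw 1.527 q6 -1.73 open 0.0854 F [ 0.8 -0.4  0.8]
TURN [-0.0117  0.002   0.004 ] SHIFT cm [-0.19  1.01 -0.52]
[ 0.017 -0.025  0.008  0.     0.007  0.002]
```

View pics/w1.png

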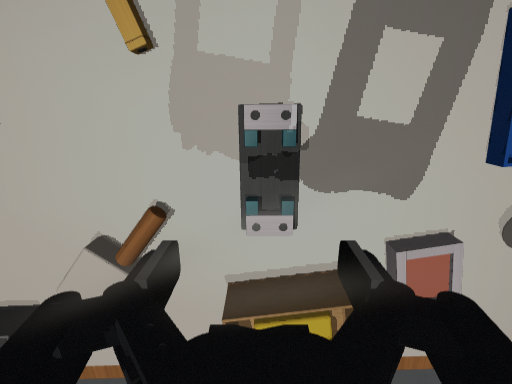

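Run:
```python
from h import *
im=cv2.imread("pics/w1.png");hsv=cv2.cvtColor(im,cv2.COLOR_BGR2HSV);c=dict(np.load("pics/w1c.npz"))
m=np.zeros(im.shape[:2],np.uint8);m[95:240,232:308]=cv2.inRange(hsv,(78,60,30),(98,255,255))[95:240,232:308]
n,l,st,ce=cv2.connectedComponentsWithStats(m)
for i in range(1,n):
    if st[i,4]>40: 
        print(st[i],hsv[int(ce[i][1]),int(ce[i][0])]); x,y,w,h,_=st[i]; print(ray("wrist",[[x,y],[x+w,y+h]],.026,c).round(4).tolist())
big=cv2.resize(im[95:245,225:315],None,fx=4,fy=4,interpolation=cv2.INTER_NEAREST);cv2.imwrite("pics/w1z.png",big)
d=np.load("pics/w1.npy")
```

```text
[244 130  14  17 236] [92 92 97]
[[0.5964, -0.0299, 0.026], [0.6151, -0.0159, 0.026]]
[282 130  15  17 242] [ 92 103  89]
[[0.5982, 0.0104, 0.026], [0.6169, 0.0263, 0.026]]
[246 197  12  18 215] [ 92  86 107]
[[0.6715, -0.0321, 0.026], [0.6942, -0.0193, 0.026]]
[282 201  12  14 161] [ 92  74 104]
[[0.6781, 0.009, 0.026], [0.696, 0.0227, 0.026]]
```

View pics/w1z.png

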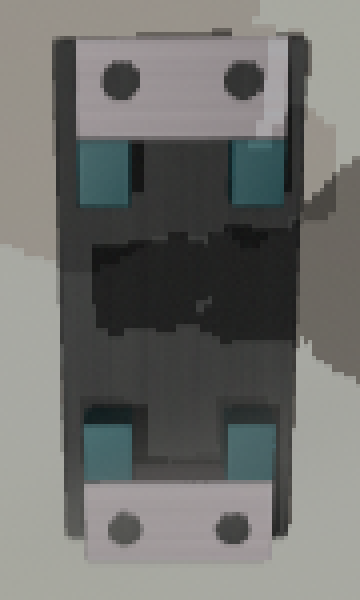

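Run:
```python
from h import *
c=dict(np.load("pics/w1c.npz"))
P=ray("wrist",[[244,129.6],[296.3,129.6],[246.2,214.8],[293,214.8]],.026,c);print(P.round(4))
a=P[:2].mean(0);b=P[2:].mean(0);print((a+b)/2,b-a,np.arctan2((b-a)[1],(b-a)[0]), np.linalg.norm(b-a))
# cheeks inner edges
P=ray("wrist",[[225+131/4,95+170/4.],[225+231/4,95+170/4.],[225+131/4,95+450/4.],[225+229/4,95+450/4.]],.026,c);print(P.round(4),P[:2].mean(0),P[2:].mean(0))
# holes
P=ray("wrist",[[225+121/4,95+80/4.],[225+244/4,95+80/4.],[225+125/4,95+529/4.],[225+233/4,95+529/4.]],.026,c);print(P.round(4),P.mean(0))
go([.467,-.147,.15],.326)
```

```text
[[ 0.596  -0.0299  0.026 ]
 [ 0.5984  0.0256  0.026 ]
 [ 0.6934 -0.0331  0.026 ]
 [ 0.6957  0.0215  0.026 ]]
[ 0.64587932 -0.00397029  0.026     ] [ 0.09732885 -0.00362081  0.        ] -0.037184714109217226 0.09739617358629649
[[ 0.6049 -0.0157  0.026 ]
 [ 0.6061  0.0111  0.026 ]
 [ 0.6849 -0.0192  0.026 ]
 [ 0.6861  0.0092  0.026 ]] [ 0.60549291 -0.0022974   0.026     ] [ 0.68546241 -0.00502567  0.026     ]
[[ 0.5816 -0.0173  0.026 ]
 [ 0.583   0.0149  0.026 ]
 [ 0.7098 -0.0221  0.026 ]
 [ 0.7111  0.0099  0.026 ]] [ 0.64637498 -0.00364547  0.026     ]
t 2.20 pos [ 0.6493 -0.0158  0.1979] y-axis yaw 1.528 q6 -1.73 open 0.0853 F [-0.5 -0.7  0.1]
TURN [-0.3693  0.0005  0.0043] SHIFT cm [  4.83 -13.88 -17.65]
```

Call:
apply_moves(motion=[[[-0.123,0,0,0,0,0,0],[-0.123,0,0,0,0,0,0],[-0.123,0,0,0,0,0,0],[0,0,0,0.8,-1.1,-3.5,0],[0,0,0,0.8,-1.1,-3.5,0],[0,0,0,0.8,-1.1,-3.5,0],[0,0,0,0.8,-1.1,-3.5,0],[0,0,0,0.8,-1.1,-3.5,0],[0,0,0,0.8,-1.1,-3.0,0],[0,0,0,0,0,0,0],[0,0,0,0,0,0,0]]])

```text
t: 3.12
tcp_pos: [0.4737, -0.1402, 0.161]
ee_rot: [-0.775, 1.551, -0.415]
wrist_force: [0.4, 0.5, 1.3]
opening: 0.0855
```

```bash
cat >> h.py <<'E'
def look(name):
    c=ctrl.calibration("wrist");im,d=ctrl.snapshot("wrist");cv2.imwrite(f"pics/{name}.png",im);np.savez(f"pics/{name}.npz",**c)
    return im,c
def pin(im,c,z,cam="wrist"):
    hsv=cv2.cvtColor(im,cv2.COLOR_BGR2HSV)
    m=cv2.inRange(hsv,(17,110,60),(27,255,255))>0
    for o in box(cam,m,z,c):print(o)
E
python3 - <<'E'
from h import *
go([.467,-.147,.15],.326)
im,c=look("w2");pin(im,c,.02)
E
```

```text
t 3.12 pos [ 0.4737 -0.1402  0.161 ] y-axis yaw 1.930 q6 -2.46 open 0.0855 F [0.4 0.5 1.3]
TURN [0.0337 0.0143 0.0135] SHIFT cm [ 1.09 -0.39 -0.89]
(array([473.6, 234.9]), array([0.4457, 0.0912]), 'len,wid 82.5 19.6', 'yaw -1.329', [np.float64(19.6), np.float64(85.5)], 'area1307')
(array([430.4, 230.3]), array([0.4573, 0.0458]), 'len,wid 19.3 7.7', 'yaw 0.253', [np.float64(19.0), np.float64(7.3)], 'area120')
(array([256.8, 173.9]), array([ 0.4658, -0.1471]), 'len,wid 88.5 19.5', 'yaw 0.328', [np.float64(89.5), np.float64(19.6)], 'area1684')
(array([ 37.6, 118.4]), array([ 0.4905, -0.3601]), 'len,wid 153.3 70.9', 'yaw 0.067', [np.float64(164.0), np.float64(73.0)], 'area12104')
```

View pics/w2.png

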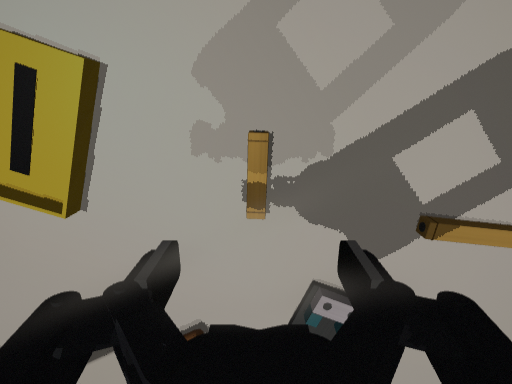

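Call:
apply_moves(motion=[[[0.034,0.014,0.013,2,-0.4,-0.9,0],[0,0,0,3,0,0,0],[0,0,0,2,0,0,0],[0,0,0,0,0,0,0],[0,0,0,0,0,0,0]]])

```text
t: 3.58
tcp_pos: [0.4753, -0.1452, 0.0962]
ee_rot: [-0.814, 1.557, -0.481]
wrist_force: [0.5, -0.9, 0.1]
opening: 0.0854
```

Run:
```python
from h import *
go([.467,-.147,.024],.327)
im,c=look("w3");pin(im,c,.02)
```

```text
t 3.58 pos [ 0.4753 -0.1452  0.0962] y-axis yaw 1.904 q6 -2.44 open 0.0854 F [ 0.5 -0.9  0.1]
TURN [0.0059 0.0099 0.0104] SHIFT cm [ 7.21  0.17 -0.91]
(array([492.7, 261.5]), array([0.4563, 0.0528]), 'len,wid 34.5 18.6', 'yaw -1.333', [np.float64(19.8), np.float64(45.0)], 'area757')
(array([261.3, 193.8]), array([ 0.4647, -0.1473]), 'len,wid 89.3 19.2', 'yaw 0.329', [np.float64(88.5), np.float64(19.8)], 'area2648')
(array([ 11.1, 143.3]), array([ 0.4907, -0.3336]), 'len,wid 160.1 16.4', 'yaw 0.046', [np.float64(165.0), np.float64(16.7)], 'area4758')
```

Call:
apply_moves(motion=[[[0.006,0.01,0.01,1.5,0.15,-0.9,0],[0,0,0,2,0,0,0],[0,0,0,2,0,0,0],[0,0,0,1,0,0,0],[0,0,0,0,0,0,0],[0,0,0,0,0,0,0]]])

```text
t: 4.13
tcp_pos: [0.4704, -0.1479, 0.0337]
ee_rot: [-0.946, 1.562, -0.616]
wrist_force: [-0.3, -0.4, -0.2]
opening: 0.0856
```

Run:
```python
from h import *
go([.466,-.147,.024],.327)
```

```text
t 4.13 pos [ 0.4704 -0.1479  0.0337] y-axis yaw 1.901 q6 -2.45 open 0.0856 F [-0.3 -0.4 -0.2]
TURN [0.0034 0.0053 0.0074] SHIFT cm [ 0.97  0.24 -0.4 ]
```

Call:
apply_moves(motion=[[[0.003,0.005,0.007,0.8,0.25,-0.5,0],[0,0,0,0.3,0.05,-0.15,0],[0,0,0,0,0,0,0]]])

```text
t: 4.38
tcp_pos: [0.4641, -0.1479, 0.0238]
ee_rot: [-0.867, 1.568, -0.54]
wrist_force: [-0.6, 0.2, -0.1]
opening: 0.0853
```

Run:
```python
from h import *
go([.466,-.147,.024],.327)
```

```text
t 4.38 pos [ 0.4641 -0.1479  0.0238] y-axis yaw 1.898 q6 -2.45 open 0.0853 F [-0.6  0.2 -0.1]
TURN [0.0004 0.0018 0.0021] SHIFT cm [-0.02  0.02  0.21]
```

Call:
apply_moves(motion=[[[0,0,0,0,0,0.2,255],[0,0,0,0,0,0,255],[0,0,0,0,0,0,255],[0,0,0,0,0,0,255],[0,0,0,0,0,0,255],[0,0,0,0,0,0,255],[0,0,0,0,0,0,255],[0,0,0,0,0,0,255]]], grip_force=40)

```text
t: 5.05
tcp_pos: [0.4674, -0.148, 0.0257]
ee_rot: [-0.883, 1.565, -0.556]
wrist_force: [0.4, 0.4, -0.3]
opening: 0.0191
```

Run:
```python
from h import *
go([.646,-.004,.12],-.037)
im,c=look("w4");pin(im,c,.02)
```

```text
t 5.05 pos [ 0.4674 -0.148   0.0257] y-axis yaw 1.898 q6 -2.45 open 0.0191 F [ 0.4  0.4 -0.3]
TURN [0.3643 0.0048 0.0041] SHIFT cm [-9.38  7.85 21.58]
(array([258.5, 247. ]), array([ 0.4638, -0.1492]), 'len,wid 91.4 19.3', 'yaw 0.330', [np.float64(92.6), np.float64(19.6)], 'area5479')
```

View pics/w4.png

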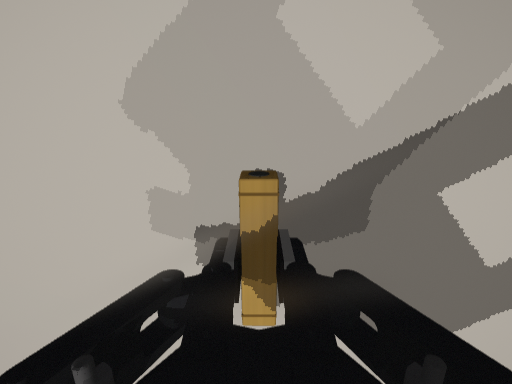

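Run:
```python
from h import *
c=dict(np.load("pics/w4.npz"))
im=cv2.imread("pics/w4.png");print(im[165:200:1,262].tolist()); print(im[315:332,262].tolist())
big=cv2.resize(im[160:335,220:300],None,fx=3.4,fy=3.4,interpolation=cv2.INTER_NEAREST);cv2.imwrite("pics/w4z.png",big)
P=ray("wrist",[[259,179],[259,325]],.02,c);p=np.array([.4674,-.148]);u=np.array([np.cos(.327),np.sin(.327)])
print(P,(P[:,:2]-p)@u)
```

```text
[[145, 153, 159], [145, 153, 159], [145, 153, 158], [145, 153, 158], [144, 153, 159], [83, 94, 102], [26, 33, 38], [23, 24, 24], [22, 23, 21], [21, 23, 22], [34, 33, 33], [31, 48, 60], [28, 56, 72], [30, 64, 84], [47, 98, 125], [56, 113, 143], [59, 119, 151], [60, 120, 152], [61, 120, 152], [59, 120, 152], [60, 120, 152], [60, 119, 152], [60, 120, 152], [60, 119, 152], [60, 119, 152], [60, 119, 151], [60, 119, 151], [52, 104, 133], [39, 79, 104], [36, 73, 96], [40, 81, 107], [57, 112, 144], [61, 119, 151], [62, 119, 151], [62, 119, 150]]
[[37, 79, 107], [41, 87, 116], [63, 126, 157], [67, 132, 165], [67, 132, 165], [67, 132, 166], [67, 132, 165], [67, 132, 166], [66, 131, 165], [66, 131, 166], [82, 130, 157], [151, 164, 173], [162, 171, 176], [140, 148, 153], [70, 75, 78], [12, 11, 12], [14, 15, 14]]
[[ 0.42709859 -0.16142675  0.02      ]
 [ 0.51091069 -0.13287987  0.02      ]] [-0.04247856  0.0460617 ]
```

View pics/w4z.png

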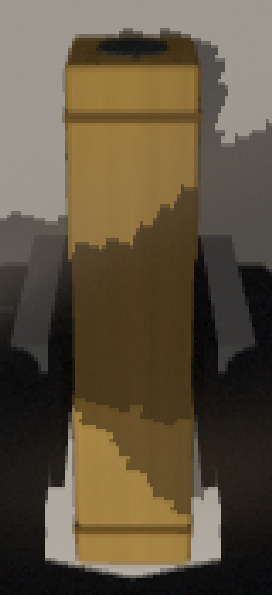

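Call:
apply_moves(motion=[[[0,0,0,-2,0,0,255],[0,0,0,-3,0,0,255],[0,0,0,-3,0,0,255],[0.1,0,0,-1,0,0,255],[0.121,0,0,0,0,0,255],[0.121,0,0,0,0,0,255],[0.02,0,0,0,0,0,255],[0,0,0,0,2.4,2.8,255],[0,0,0,0,2.4,2.8,255],[0,0,0,0,2.4,2.8,255],[0,0,0,0,2.4,2.8,255],[0,0,0,0,2.4,2.8,255],[0,0,0,0,1.5,1.5,255],[0,0,0,0,0,0,255],[0,0,0,0,0,0,255]]])

```text
t: 6.35
tcp_pos: [0.6296, -0.0137, 0.1123]
ee_rot: [2.901, 1.563, 2.843]
wrist_force: [-0.4, 0.2, -2.3]
opening: 0.0191
```

Run:
```python
from h import *
go([.6442,-.004,.08],-.037)
```

```text
t 6.35 pos [ 0.6296 -0.0137  0.1123] y-axis yaw 1.512 q6 -1.72 open 0.0191 F [-0.4  0.2 -2.3]
TURN [-0.0213 -0.0077 -0.002 ] SHIFT cm [3.23 1.04 1.43]
```

Call:
apply_moves(motion=[[[-0.022,-0.008,-0.002,1.5,0.6,0.7,255],[0,0,0,1,0.3,0.4,255],[0,0,0,0,0,0,255],[0,0,0,0,0,0,255]]])

```text
t: 6.68
tcp_pos: [0.638, -0.0063, 0.0846]
ee_rot: [-3.094, 1.566, -3.131]
wrist_force: [-0.4, 0.7, -2.2]
opening: 0.0189
```

Run:
```python
from h import *
go([.6442,-.004,.07],-.037)
```

```text
t 6.68 pos [ 0.638  -0.0063  0.0846] y-axis yaw 1.534 q6 -1.73 open 0.0189 F [-0.4  0.7 -2.2]
TURN [-0.0002 -0.0048  0.0002] SHIFT cm [1.46 0.26 0.62]
```

Call:
apply_moves(motion=[[[0,-0.005,0,1,0.25,0.6,255],[0,0,0,0.2,0.03,0.15,255],[0,0,0,0,0,0,255],[0,0,0,0,0,0,255]]])

```text
t: 7.02
tcp_pos: [0.6449, -0.0059, 0.0719]
ee_rot: [-2.496, 1.57, -2.537]
wrist_force: [0.1, -0.0, -3.4]
opening: 0.0189
```

Run:
```python
from h import *
go([.6442,-.004,.034],-.037)
im,c=look("w5")
```

```text
t 7.02 pos [ 0.6449 -0.0059  0.0719] y-axis yaw 1.530 q6 -1.72 open 0.0189 F [ 0.1 -0.  -3.4]
TURN [-0.0039 -0.0007  0.0005] SHIFT cm [ 3.79  0.19 -0.08]
```

View pics/w5.png

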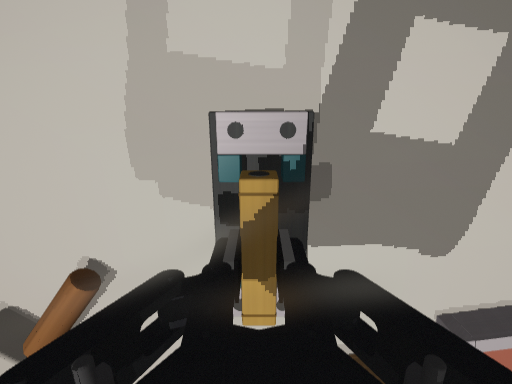

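Run:
```python
from h import *
c=dict(np.load("pics/w5.npz"))
print(ray("wrist",[[240.5,170],[283,170],[217,154],[307.5,154]],.026,c).round(4))
# pin top z = .0719-.0257+.02
print(ray("wrist",[[240,179],[278.5,179],[243,325],[276,325]],.0662,c).round(4))
```

```text
[[ 0.6066 -0.0159  0.026 ]
 [ 0.6077  0.0111  0.026 ]
 [ 0.5958 -0.03    0.026 ]
 [ 0.5981  0.0266  0.026 ]]
[[ 0.6022 -0.0133  0.0662]
 [ 0.6029  0.0056  0.0662]
 [ 0.6904 -0.0169  0.0662]
 [ 0.6912  0.0024  0.0662]]
```

Call:
apply_moves(motion=[[[-0.004,0,0,0.5,0.25,-0.08,255],[0,0,0,0,0,0,255],[0,0,0,0,0,0,255]]])

```text
t: 7.32
tcp_pos: [0.6447, -0.0036, 0.0676]
ee_rot: [-0.644, 1.569, -0.681]
wrist_force: [0.5, 0.2, -1.4]
opening: 0.0188
```

Run:
```python
from h import *
go([.6442,-.004,.037],-.037)
```

```text
t 7.32 pos [ 0.6447 -0.0036  0.0676] y-axis yaw 1.534 q6 -1.72 open 0.0188 F [ 0.5  0.2 -1.4]
TURN [0.0001 0.0011 0.0008] SHIFT cm [ 3.06 -0.04 -0.06]
```

Call:
apply_moves(motion=[[[0,0.001,0.001,0.7,-0.03,-0.05,255],[0,0,0,0.7,0,0,255],[0,0,0,0.7,0,0,255],[0,0,0,0.5,0,0,255],[0,0,0,0,0,0,255]]])

```text
t: 7.73
tcp_pos: [0.6442, -0.0037, 0.0392]
ee_rot: [0.352, 1.57, 0.315]
wrist_force: [-0.7, -0.3, -2.9]
opening: 0.0187
```

Run:
```python
from h import *
go([.6442,-.004,.037],-.037)
```

```text
t 7.73 pos [ 0.6442 -0.0037  0.0392] y-axis yaw 1.534 q6 -1.72 open 0.0187 F [-0.7 -0.3 -2.9]
TURN [ 0.0004  0.0005 -0.0002] SHIFT cm [ 0.22 -0.03  0.  ]
```

Call:
apply_moves(motion=[[[0,0,0,0.3,0,0,255],[0,0,0,0.05,0,0,255],[0,0,0,0,0,0,255]]])

```text
t: 7.98
tcp_pos: [0.6447, -0.0036, 0.0358]
ee_rot: [0.34, 1.57, 0.303]
wrist_force: [0.5, 0.4, -2.4]
opening: 0.0189
```

Call:
apply_moves(motion=[[[0,0,0,0,0,0,165],[0,0,0,0,0,0,165],[0,0,0,0,0,0,165],[0,0,0,0,0,0,165],[0,0,0,0,0,0,165],[0,0,0,0,0,0,165]]])

```text
t: 8.48
tcp_pos: [0.6465, -0.0041, 0.0373]
ee_rot: [-0.096, 1.566, -0.133]
wrist_force: [-0.5, -0.2, -0.4]
opening: 0.0304
```

Run:
```python
from h import *
go([.6442,-.004,.036],-.037)
im,c=look("w6")
```

```text
t 8.48 pos [ 0.6465 -0.0041  0.0373] y-axis yaw 1.534 q6 -1.72 open 0.0304 F [-0.5 -0.2 -0.4]
TURN [0.0005 0.0049 0.0005] SHIFT cm [ 0.13  0.   -0.23]
```

View pics/w6.png

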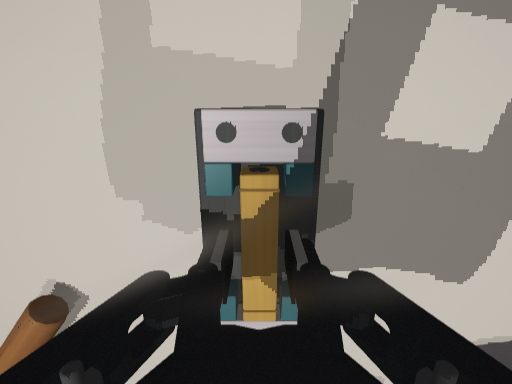

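Call:
apply_moves(motion=[[[0,0,0,0,0,0,255],[0,0,0,0,0,0,255],[0,0,0,0,0,0,255],[0,0,0,0,0,0,255],[0,0,0,0,0,0,255]]])

```text
t: 8.95
tcp_pos: [0.6466, -0.0041, 0.0376]
ee_rot: [-0.104, 1.565, -0.14]
wrist_force: [0.9, 0.3, 0.5]
opening: 0.0188
```

Call:
apply_moves(motion=[[[0,0,0,-1,0,0,255],[0,0,0,-2,0,0,255],[0,0,0,-2,0,0,255],[0,0,0,-2,0,0,255],[0,0,0,-1,0,0,255],[-0.08,0,0,0,0,0,255],[0,0,0,0,0,0,255]]])

```text
t: 9.53
tcp_pos: [0.6428, -0.0034, 0.1196]
ee_rot: [2.836, 1.567, 2.882]
wrist_force: [-0.5, 0.8, -2.7]
opening: 0.0188
```

Run:
```python
from h import *
go([.562,.311,.12],.045)
```

```text
t 9.53 pos [ 0.6428 -0.0034  0.1196] y-axis yaw 1.617 q6 -1.81 open 0.0188 F [-0.5  0.8 -2.7]
TURN [ 0.001  -0.0032 -0.001 ] SHIFT cm [ 1.000e-02  3.178e+01 -6.620e+00]
```

Call:
apply_moves(motion=[[[0,0,0,0,3.5,-0.7,255],[0,0,0,0,3.5,-0.7,255],[0,0,0,0,3.5,-0.7,255],[0,0,0,0,3.5,-0.7,255],[0,0,0,0,3.5,-0.7,255],[0,0,0,0,3.5,-0.7,255],[0,0,0,0,3.5,-0.7,255],[0,0,0,0,3.5,-0.7,255],[0,0,0,0,2,-0.5,255],[0,0,0,0,0,0,255],[0,0,0,0,0,0,255]]])

```text
t: 10.45
tcp_pos: [0.5642, 0.304, 0.1145]
ee_rot: [-2.958, 1.56, -2.942]
wrist_force: [-0.3, -0.8, -2.5]
opening: 0.0189
```

Run:
```python
from h import *
go([.562,.311,.032],.045)
im,c=look("w7")
```

```text
t 10.45 pos [0.5642 0.304  0.1145] y-axis yaw 1.587 q6 -1.28 open 0.0189 F [-0.3 -0.8 -2.5]
TURN [-0.0289 -0.0107  0.0018] SHIFT cm [ 8.25  0.72 -0.12]
```

View pics/w7.png

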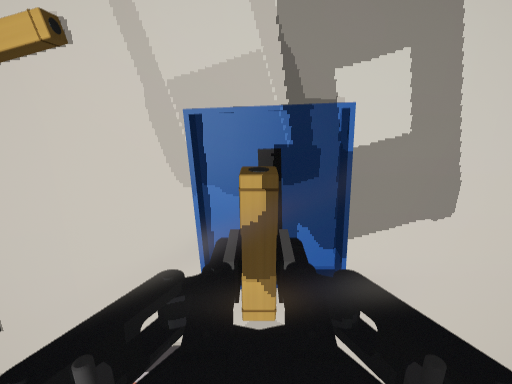

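Call:
apply_moves(motion=[[[-0.029,-0.011,0.002,1,0.7,-0.1,255],[0,0,0,1.5,0,0,255],[0,0,0,1.5,0,0,255],[0,0,0,1.5,0,0,255],[0,0,0,1,0,0,255],[0,0,0,0.5,0,0,255],[0,0,0,0,0,0,255]]])

```text
t: 11.08
tcp_pos: [0.5664, 0.3022, 0.0413]
ee_rot: [-1.221, 1.569, -1.19]
wrist_force: [-0.6, -0.0, -2.3]
opening: 0.0187
```

Run:
```python
from h import *
go([.562,.311,.0325],.045)
```

```text
t 11.08 pos [0.5664 0.3022 0.0413] y-axis yaw 1.602 q6 -1.29 open 0.0187 F [-0.6 -0.  -2.3]
TURN [-0.0139  0.0006  0.0017] SHIFT cm [ 0.88  0.89 -0.42]
```

Call:
apply_moves(motion=[[[-0.014,0,0,0.2,0.9,-0.4,255],[0,0,0,0.5,0,0,255],[0,0,0,0,0,0,255],[0,0,0,0,0,0,255]]])

```text
t: 11.42
tcp_pos: [0.5634, 0.3111, 0.0354]
ee_rot: [-0.4, 1.568, -0.356]
wrist_force: [0.5, 0.0, -2.6]
opening: 0.0186
```

Run:
```python
from h import *
go([.562,.311,.0325],.045)
```

```text
t 11.42 pos [0.5634 0.3111 0.0354] y-axis yaw 1.615 q6 -1.29 open 0.0186 F [ 0.5  0.  -2.6]
TURN [-0.0009  0.0027  0.0011] SHIFT cm [ 0.29 -0.   -0.14]
```

Lower the last 3 mm, release with a moderate opening, then lift.

Call:
apply_moves(motion=[[[0,0,0,0.3,0,0,255],[0,0,0,0,0,0,255],[0,0,0,0,0,0,150],[0,0,0,0,0,0,150],[0,0,0,0,0,0,150],[0,0,0,0,0,0,150],[0,0,0,0,0,0,150],[0,0,0,-1.5,0,0,150],[0,0,0,-3,0,0,100],[0,0,0,-3,0,0,0],[0,0,0,-3,0,0,0],[0,0,0,-1,0,0,0],[0,0,0,0,0,0,0]]])

```text
t: 12.5
tcp_pos: [0.5642, 0.3119, 0.159]
ee_rot: [0.014, 1.563, 0.059]
wrist_force: [-0.2, 0.4, 0.2]
opening: 0.0852
```

Run:
```python
from h import *
go([.444,.0935,.16],-1.32)
im,c=look("w8");pin(im,c,.024)
```

```text
t 12.50 pos [0.5642 0.3119 0.159 ] y-axis yaw 1.616 q6 -1.29 open 0.0852 F [-0.2  0.4  0.2]
TURN [ 1.3647  0.0063 -0.0053] SHIFT cm [ -0.2  -21.29 -12.99]
(array([258.6, 224.8]), array([0.6054, 0.3138]), 'len,wid 18.7 6.1', 'yaw -1.514', [np.float64(5.6), np.float64(17.6)], 'area96')
(array([258.4, 179.8]), array([0.5578, 0.3115]), 'len,wid 81.1 19.4', 'yaw 0.042', [np.float64(81.6), np.float64(19.3)], 'area1582')
(array([39.7, 40.4]), array([0.4437, 0.1211]), 'len,wid 73.8 24.1', 'yaw -1.295', [np.float64(24.3), np.float64(84.1)], 'area2742')
```

View pics/w8.png

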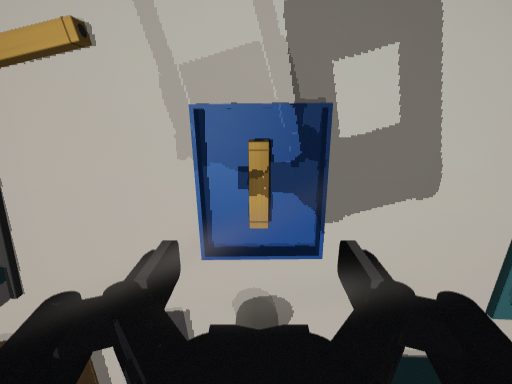

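Call:
apply_moves(motion=[[[0.124,0,0,0,0,0,0],[0.124,0,0,0,0,0,0],[0.124,0,0,0,0,0,0],[0.124,0,0,0,0,0,0],[0.124,0,0,0,0,0,0],[0.124,0,0,0,0,0,0],[0.124,0,0,0,0,0,0],[0.124,0,0,0,0,0,0],[0.124,0,0,0,0,0,0],[0.124,0,0,0,0,0,0],[0.124,0,0,0,0,0,0],[0,0,0,0,-2.4,2.6,0],[0,0,0,0,-2.4,2.6,0],[0,0,0,0,-2.4,2.6,0],[0,0,0,0,-2.4,2.6,0],[0,0,0,0,-2.4,2.6,0],[0,0,0,0,-2.4,2.6,0],[0,0,0,0,-1.4,1.5,0],[0,0,0,0,0,0,0],[0,0,0,0,0,0,0]]])

```text
t: 14.22
tcp_pos: [0.4241, 0.0982, 0.1271]
ee_rot: [-1.577, 1.528, -2.918]
wrist_force: [0.2, 1.1, 0.2]
opening: 0.0852
```

Run:
```python
from h import *
go([.444,.0935,.1],-1.32)
im,c=look("w9");pin(im,c,.02)
```

```text
t 14.22 pos [0.4241 0.0982 0.1271] y-axis yaw 0.230 q6 -0.26 open 0.0852 F [0.2 1.1 0.2]
TURN [-0.0206 -0.0007  0.0427] SHIFT cm [2.63 1.95 0.91]
(array([286.5, 197.9]), array([0.4442, 0.1003]), 'len,wid 108.5 19.4', 'yaw -1.321', [np.float64(19.0), np.float64(107.9)], 'area2514')
```

View pics/w9.png

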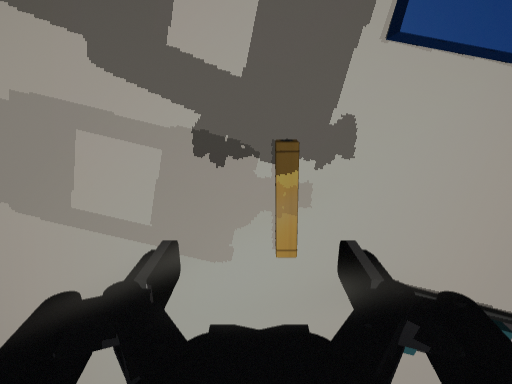

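Call:
apply_moves(motion=[[[-0.02,0,0.043,1,1.0,0.3,0],[0,0,0,1,0.8,0.2,0],[0,0,0,0.5,0,0,0],[0,0,0,0,0,0,0],[0,0,0,0,0,0,0]]])

```text
t: 14.68
tcp_pos: [0.4437, 0.101, 0.0989]
ee_rot: [-2.967, 1.568, 2.001]
wrist_force: [0.3, -0.1, 0.4]
opening: 0.0851
```

Run:
```python
from h import *
go([.444,.0965,.026],-1.32)
im,c=look("w10");pin(im,c,.02)
```

```text
t 14.68 pos [0.4437 0.101  0.0989] y-axis yaw 0.255 q6 -0.30 open 0.0851 F [ 0.3 -0.1  0.4]
TURN [ 0.0043 -0.0023  0.0004] SHIFT cm [ 7.29 -0.08  0.46]
(array([259.4, 205.9]), array([0.4441, 0.101 ]), 'len,wid 108.4 19.5', 'yaw -1.319', [np.float64(19.7), np.float64(108.1)], 'area3137')
```

View pics/w10.png

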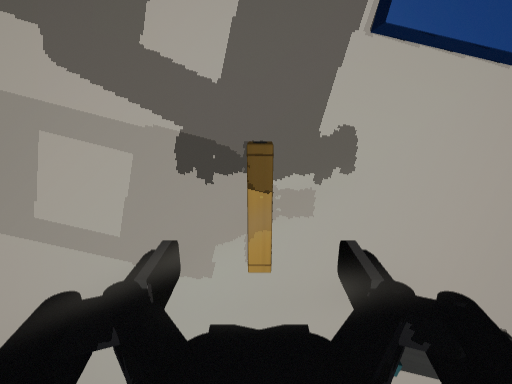

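Run:
```python
from h import *
c=dict(np.load("pics/w10.npz"))
P=ray("wrist",[[260,144.5],[260,272]],.02,c);print(P,P.mean(0),np.linalg.norm(P[1]-P[0]))
```

```text
[[0.43191278 0.14916658 0.02      ]
 [0.45951353 0.04418133 0.02      ]] [0.44571316 0.09667395 0.02      ] 0.1085527734303948
```

Call:
apply_moves(motion=[[[0.004,-0.002,0,1.5,-0.1,0.4,0],[0,0,0,2,0,0,0],[0,0,0,2,0,0,0],[0,0,0,1,0,0,0],[0,0,0,0.5,0,0,0],[0,0,0,0,0,0,0]]])

```text
t: 15.23
tcp_pos: [0.4461, 0.0987, 0.0296]
ee_rot: [1.299, 1.566, -0.018]
wrist_force: [-0.1, 0.7, 0.2]
opening: 0.0852
```

Run:
```python
from h import *
go([.444,.0975,.0255],-1.32)
```

```text
t 15.23 pos [0.4461 0.0987 0.0296] y-axis yaw 0.254 q6 -0.30 open 0.0852 F [-0.1  0.7  0.2]
TURN [ 0.0036  0.0013 -0.0046] SHIFT cm [ 0.41 -0.23  0.06]
```

Call:
apply_moves(motion=[[[0.003,0,-0.004,0.4,-0.1,0.2,0],[0,0,0,0,0,0,0],[0,0,0,0,0,0,255],[0,0,0,0,0,0,255],[0,0,0,0,0,0,255],[0,0,0,0,0,0,255],[0,0,0,0,0,0,255],[0,0,0,0,0,0,255],[0,0,0,0,0,0,255],[0,0,0,0,0,0,255]]])

```text
t: 16.07
tcp_pos: [0.4485, 0.0964, 0.0291]
ee_rot: [1.096, 1.564, -0.223]
wrist_force: [-0.1, 0.5, -0.9]
opening: 0.0187
```

Run:
```python
from h import *
go([.646,-.004,.12],-.037)
im,c=look("w11")
cv2.imwrite("pics/w11z.png",cv2.resize(im[140:360,200:320],None,fx=2.7,fy=2.7,interpolation=cv2.INTER_NEAREST))
```

```text
t 16.07 pos [0.4485 0.0964 0.0291] y-axis yaw 0.252 q6 -0.30 open 0.0187 F [-0.1  0.5 -0.9]
TURN [-1.2822  0.0065 -0.0032] SHIFT cm [-8.94 16.69 14.67]
```

View pics/w11z.png

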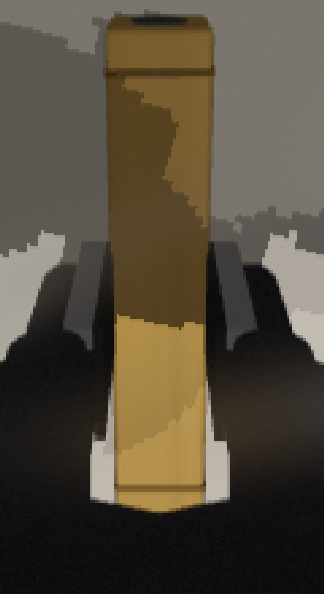

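Run:
```python
from h import *
c=dict(np.load("pics/w11.npz"))
p=np.array([.4485,.0964]);a=.252;z=np.array([np.sin(a),-np.cos(a)])
for r in (151,166.6,319):
    P=ray("wrist",[[259.5,r]],.02,c)[0];print(r,P,(P[:2]-p)@z)
```

```text
151 [0.43498817 0.15008159 0.02      ] -0.055355146863259756
166.6 [0.43692672 0.14258574 0.02      ] -0.04761269232800842
319 [0.46017145 0.0527048  0.02      ] 0.04522529628810962
```

Call:
apply_moves(motion=[[[0,0,0,-2,0,0,255],[0,0,0,-3,0,0,255],[0,0,0,-3,0,0,255],[-0.1,0,0,-1,0,0,255],[-0.12,0,0,0,0,0,255],[-0.12,0,0,0,0,0,255],[-0.12,0,0,0,0,0,255],[-0.12,0,0,0,0,0,255],[-0.12,0,0,0,0,0,255],[-0.12,0,0,0,0,0,255],[-0.12,0,0,0,0,0,255],[-0.12,0,0,0,0,0,255],[-0.12,0,0,0,0,0,255],[-0.1,0,0,0,0,0,255],[0,0,0,0,0,0,255]]])

```text
t: 17.37
tcp_pos: [0.4403, 0.097, 0.1172]
ee_rot: [-3.099, 1.562, -3.084]
wrist_force: [-0.3, 0.5, -2.9]
opening: 0.0192
```

Run:
```python
from h import *
go([.647,-.004,.11],-.037)
```

```text
t 17.37 pos [0.4403 0.097  0.1172] y-axis yaw 1.587 q6 -1.63 open 0.0192 F [-0.3  0.5 -2.9]
TURN [ 0.0528 -0.0088  0.0006] SHIFT cm [  0.55 -10.43  20.52]
```

Call:
apply_moves(motion=[[[0.053,-0.009,0,0,-1.6,3.3,255],[0,0,0,0,-1.6,3.3,255],[0,0,0,0,-1.6,3.3,255],[0,0,0,0,-1.6,3.3,255],[0,0,0,0,-1.6,3.3,255],[0,0,0,0,-1,2,255],[0,0,0,0,0,0,255],[0,0,0,0,0,0,255]]])

```text
t: 18.03
tcp_pos: [0.6235, -0.0027, 0.1089]
ee_rot: [3.098, 1.56, 3.034]
wrist_force: [-1.1, -0.0, -3.1]
opening: 0.0184
```

Run:
```python
from h import *
go([.647,-.004,.085],-.037)
```

```text
t 18.03 pos [ 0.6235 -0.0027  0.1089] y-axis yaw 1.506 q6 -1.70 open 0.0184 F [-1.1 -0.  -3.1]
TURN [-0.0275 -0.011  -0.0006] SHIFT cm [2.37 0.02 2.38]
```

Call:
apply_moves(motion=[[[-0.028,-0.011,0,1,0,1.2,255],[0,0,0,1,0,1,255],[0,0,0,0,0,0,255],[0,0,0,0,0,0,255]]])

```text
t: 18.37
tcp_pos: [0.6416, -0.0019, 0.0861]
ee_rot: [2.837, 1.564, 2.795]
wrist_force: [0.2, 0.1, -2.8]
opening: 0.0186
```

Run:
```python
from h import *
go([.647,-.004,.056],-.037)
im,c=look("w12")
```

```text
t 18.37 pos [ 0.6416 -0.0019  0.0861] y-axis yaw 1.528 q6 -1.72 open 0.0186 F [ 0.2  0.1 -2.8]
TURN [-0.0054 -0.006  -0.0019] SHIFT cm [ 3.   -0.19  0.56]
```

View pics/w12.png

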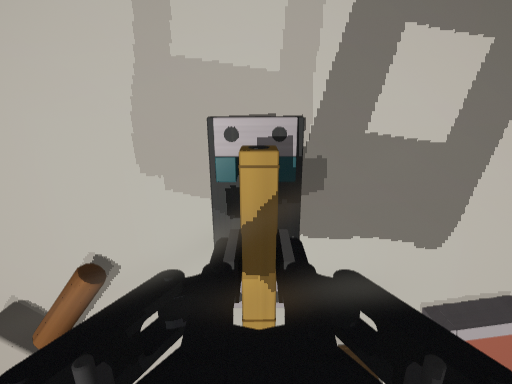

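Call:
apply_moves(motion=[[[-0.005,-0.006,-0.002,0.8,-0.2,0.55,255],[0,0,0,0.7,0,0,255],[0,0,0,0.5,0,0,255],[0,0,0,0.3,0,0,255],[0,0,0,0,0,0,255]]])

```text
t: 18.83
tcp_pos: [0.6451, -0.0028, 0.062]
ee_rot: [-2.602, 1.571, -2.639]
wrist_force: [0.1, -1.0, -3.2]
opening: 0.0186
```

Run:
```python
from h import *
go([.647,-.004,.055],-.037)
```

```text
t 18.83 pos [ 0.6451 -0.0028  0.062 ] y-axis yaw 1.534 q6 -1.72 open 0.0186 F [ 0.1 -1.  -3.2]
TURN [ 0.0002 -0.0002  0.0001] SHIFT cm [ 0.7  -0.12  0.2 ]
```

Call:
apply_moves(motion=[[[0,0,0,0.3,-0.1,0.15,255],[0,0,0,0.3,0,0,255],[0,0,0,0.1,0,0,255],[0,0,0,0,0,0,255]]])

```text
t: 19.17
tcp_pos: [0.6469, -0.0039, 0.0554]
ee_rot: [-0.608, 1.571, -0.645]
wrist_force: [-0.6, 0.1, -2.0]
opening: 0.0186
```

Run:
```python
from h import *
go([.647,-.004,.055],-.037)
```

```text
t 19.17 pos [ 0.6469 -0.0039  0.0554] y-axis yaw 1.534 q6 -1.72 open 0.0186 F [-0.6  0.1 -2. ]
TURN [-0.      0.0002  0.0001] SHIFT cm [ 0.04 -0.01  0.01]
```

Nearly touching. I'll ease down 1 mm, open slightly so that the pin rests on the jaws, and look.

Call:
apply_moves(motion=[[[0,0,0,0.1,0,0,255],[0,0,0,0,0,0,170],[0,0,0,0,0,0,170],[0,0,0,0,0,0,170],[0,0,0,0,0,0,170],[0,0,0,0,0,0,170],[0,0,0,0,0,0,170]]])

```text
t: 19.75
tcp_pos: [0.6495, -0.0045, 0.0573]
ee_rot: [-0.183, 1.565, -0.22]
wrist_force: [0.2, 0.6, 0.2]
opening: 0.0287
```

Run:
```python
from h import *
go([.647,-.004,.055],-.037)
im,c=look("w13")
im,d=ctrl.snapshot("side");cv2.imwrite("pics/s13.png",cv2.resize(im[150:270,140:300],None,fx=4,fy=4,interpolation=cv2.INTER_CUBIC))
```

```text
t 19.75 pos [ 0.6495 -0.0045  0.0573] y-axis yaw 1.534 q6 -1.72 open 0.0287 F [0.2 0.6 0.2]
TURN [-0.0002  0.0061  0.0011] SHIFT cm [ 0.23  0.05 -0.25]
```

View pics/w13.png

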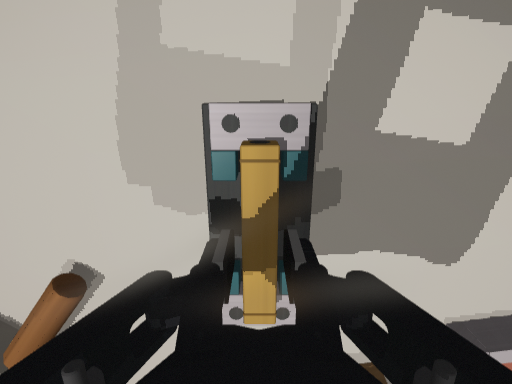

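View pics/s13.png

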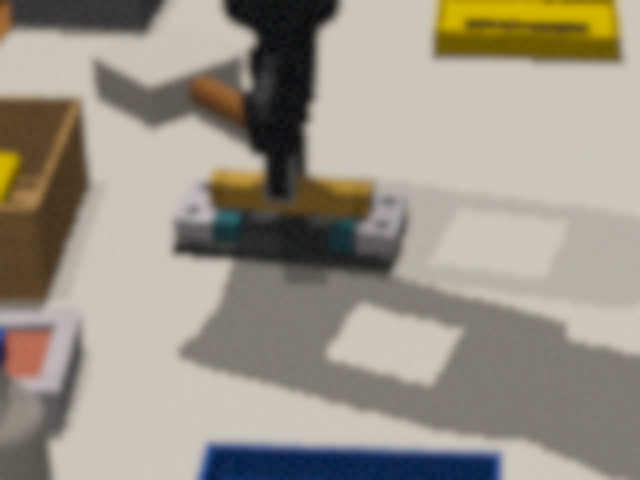

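Call:
apply_moves(motion=[[[0,0.006,0,0.6,0,-0.2,170],[0,0,0,0,0,0,170],[0,0,0,0,0,0,255],[0,0,0,0,0,0,255],[0,0,0,0,0,0,255],[0,0,0,0,0,0,255],[0,0,0,0,0,0,255],[0,0,0,-1,0,0,255],[0,0,0,-2,0,0,255],[0,0,0,-2,0,0,255],[0,0,0,-2,0,0,255],[-0.077,0,0,0,0,0,255],[0,0,0,0,0,0,255]]])

```text
t: 20.93
tcp_pos: [0.6435, -0.0036, 0.1213]
ee_rot: [3.02, 1.56, 3.062]
wrist_force: [-1.0, 0.2, -5.0]
opening: 0.0187
```

Run:
```python
from h import *
go([.5034,-.3885,.12],.04)
```

```text
t 20.93 pos [ 0.6435 -0.0036  0.1213] y-axis yaw 1.613 q6 -1.80 open 0.0187 F [-1.   0.2 -5. ]
TURN [ 0.0022 -0.0107 -0.0013] SHIFT cm [  0.25 -37.86 -15.62]
```

Call:
apply_moves(motion=[[[0,-0.01,0,0,-3.5,-1.5,255],[0,0,0,0,-3.5,-1.5,255],[0,0,0,0,-3.5,-1.5,255],[0,0,0,0,-3.5,-1.5,255],[0,0,0,0,-3.5,-1.5,255],[0,0,0,0,-3.5,-1.5,255],[0,0,0,0,-3.5,-1.5,255],[0,0,0,0,-3.5,-1.5,255],[0,0,0,0,-3.5,-1.5,255],[0,0,0,0,-3.5,-1.5,255],[0,0,0,0,-2,-1,255],[0,0,0,0,0,0,255],[0,0,0,0,0,0,255]]])

```text
t: 22.02
tcp_pos: [0.4853, -0.3904, 0.116]
ee_rot: [2.211, 1.56, 2.231]
wrist_force: [0.4, 0.3, -3.3]
opening: 0.0189
```

Run:
```python
from h import *
go([.5034,-.3885,.08],.04)
im,c=look("w14")
```

```text
t 22.02 pos [ 0.4853 -0.3904  0.116 ] y-axis yaw 1.591 q6 -2.46 open 0.0189 F [ 0.4  0.3 -3.3]
TURN [-0.0202 -0.0064 -0.0087] SHIFT cm [3.59 0.12 1.84]
```

View pics/w14.png

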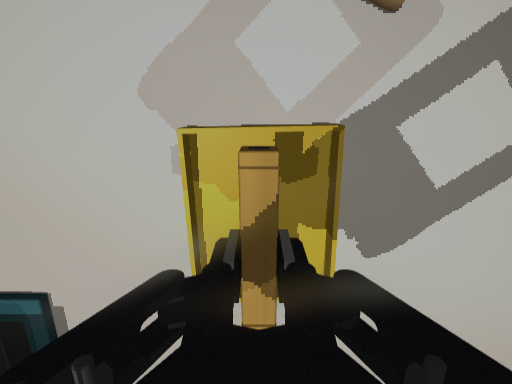

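Call:
apply_moves(motion=[[[-0.02,-0.006,-0.009,1,0.1,1.2,255],[0,0,0,1,0,0.7,255],[0,0,0,1,0,0,255],[0,0,0,0,0,0,255],[0,0,0,0,0,0,255]]])

```text
t: 22.48
tcp_pos: [0.5081, -0.3822, 0.081]
ee_rot: [2.177, 1.568, 2.223]
wrist_force: [-0.4, 0.6, -3.2]
opening: 0.0189
```

Run:
```python
from h import *
go([.5034,-.3885,.032],.04)
```

```text
t 22.48 pos [ 0.5081 -0.3822  0.081 ] y-axis yaw 1.617 q6 -2.45 open 0.0189 F [-0.4  0.6 -3.2]
TURN [ 0.0064 -0.0017 -0.0024] SHIFT cm [ 4.9  -0.62 -0.49]
```

Call:
apply_moves(motion=[[[0.006,0,0,1,-0.6,-0.5,255],[0,0,0,1.3,0,0,255],[0,0,0,1.3,0,0,255],[0,0,0,0.7,0,0,255],[0,0,0,0,0,0,255],[0,0,0,0,0,0,255]]])

```text
t: 22.98
tcp_pos: [0.5023, -0.3868, 0.0317]
ee_rot: [2.252, 1.564, 2.293]
wrist_force: [-0.1, -0.3, -2.5]
opening: 0.0188
```

Run:
```python
from h import *
go([.5034,-.3885,.0305],.04)
```

```text
t 22.98 pos [ 0.5023 -0.3868  0.0317] y-axis yaw 1.612 q6 -2.46 open 0.0188 F [-0.1 -0.3 -2.5]
TURN [ 0.0013 -0.004  -0.0049] SHIFT cm [ 0.12 -0.18  0.11]
```

Call:
apply_moves(motion=[[[0,0,0,0.1,0,0,255],[0,0,0,0,0,0,150],[0,0,0,0,0,0,150],[0,0,0,0,0,0,150],[0,0,0,0,0,0,150],[0,0,0,0,0,0,150],[0,0,0,-1.5,0,0,150],[0,0,0,-3,0,0,100],[0,0,0,-3,0,0,0],[0,0,0,-3,0,0,0],[0,0,0,-3,0,0,0],[0,0,0,0,0,0,0],[0,0,0,0,0,0,0]]])

```text
t: 24.07
tcp_pos: [0.5045, -0.3894, 0.1828]
ee_rot: [-0.863, 1.567, -0.822]
wrist_force: [-1.2, 0.4, -1.5]
opening: 0.0852
```

Run:
```python
from h import *
go([.5034,-.3885,.18],.04)
im,c=look("w15");pin(im,c,.024)
im2,d=ctrl.snapshot("top");cv2.imwrite("pics/t15.png",im2)
pin(im2,ctrl.calibration("top"),.024,"top")
```

```text
t 24.07 pos [ 0.5045 -0.3894  0.1828] y-axis yaw 1.612 q6 -2.46 open 0.0852 F [-1.2  0.4 -1.5]
TURN [0.0011 0.0025 0.0029] SHIFT cm [ 0.28  0.09 -0.1 ]
(array([201.4, 149.2]), array([ 0.4729, -0.4505]), 'len,wid 29.4 4.4', 'yaw 0.063', [np.float64(32.2), np.float64(4.2)], 'area114')
(array([264.2, 172.2]), array([ 0.4967, -0.3843]), 'len,wid 160.8 125.9', 'yaw 0.008', [np.float64(159.8), np.float64(130.3)], 'area17118')
(array([365.3,   3.4]), array([ 0.3365, -0.3015]), 'len,wid 21.3 6.8', 'yaw 1.523', [np.float64(7.7), np.float64(25.8)], 'area184')
(array([170.6, 184.4]), array([0.5626, 0.308 ]), 'len,wid 88.4 20.6', 'yaw 0.048', [np.float64(86.3), np.float64(18.1)], 'area136')
(array([250.4, 106. ]), array([0.8605, 0.0148]), 'len,wid 106.1 51.7', 'yaw -1.339', [np.float64(57.7), np.float64(106.3)], 'area345')
```

View pics/w15.png

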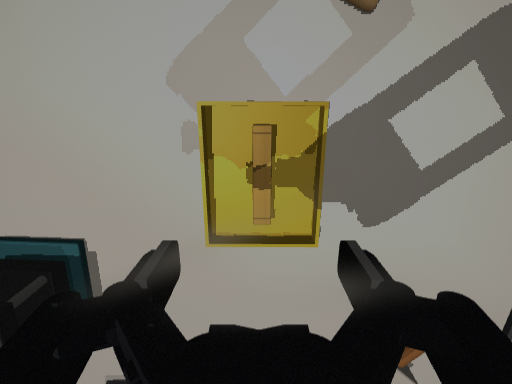

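View pics/t15.png

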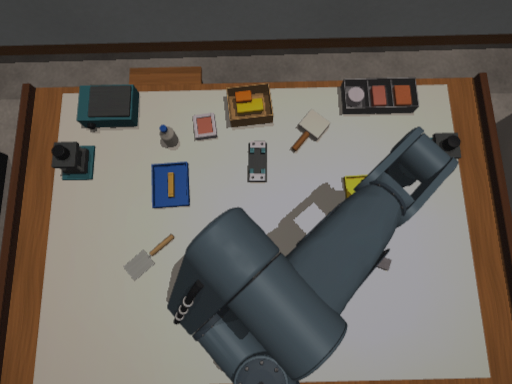

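Both pins lie flat in their trays: the long one at (262,174) in the wrist picture, the short one at (171,184) in the top picture. The bystanders in view have not moved, and the gripper is clear at z 0.18. I'll hand in.

Run:
```python
from plant import ctrl
print(ctrl.hand_in())
```

```text
the job is handed in; nothing more can be done
None
```

I sorted both pins and handed the job in at about 24 s of robot time, inside the 69 s limit. The hand-in reported no verdict.

- **Short pin (pin_b, 90 mm):** it measured about 89 mm and dropped to the slot's floor. I then laid it flat in the blue tray.
- **Long pin (pin_a, 110 mm):** it measured about 108.5 mm. Released on the gauge, it rested level across both jaws, seen in the wrist and side pictures. I then laid it flat in the yellow tray.

**Last checks:**
- The final top and wrist pictures show each pin lying flat near the centre of its own tray, and the gripper open and clear at z = 0.18 m.
- The bystanders in view stand where they did at the start. The brush is mostly hidden by the arm in the last top picture, so I could not check it fully, but the arm never worked near it.
- The colour mask could not separate the brass pin from the yellow tray, so the long pin's final placing was judged by eye in the wrist picture and from the release pose.

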